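# Set a shaft between bench centres and hold the index knob at the third click

## Task

Take the steel rod with the blue band from its wooden rest, lay it in the two brass V notches of the green bench centres and slide the tailstock up until the rod is trapped firmly between both centres. Then turn the sprung red knob on the headstock clockwise by feel to the third click, without running on towards the fourth, and keep hold of it there: the knob springs back when let go, so finish while still gripping it at the third stop. Leave the other things on the bench alone.

Things in the scene. Friction and masses are not known exactly. Their poses are not given: they have to be found in the camera images.
- rod: Steel rod, 20 mm in diameter, 120 mm long, 0.2 to 0.4 kg, with a blue band 22 mm wide round its middle and a bore 12 mm wide, 10 mm deep in each end. Origin at its centre, x along its axis; both ends alike. It starts level in the wooden rest, its axis 45 mm above the bench.
- rod_rest: Light wooden rest, fixed: a board 150 x 70 x 12 mm with two V notches, 14 mm thick, 38 mm either side of its middle along x, 44 mm wide over their arms. Origin at the centre of its underside; the rod lies along its x. The rod's middle is free for the fingers.
- centres: Green bench centres, fixed: base 100 (x) x 390 (y) x 14 mm; the centre line runs along y. Headstock block 84 x 100 mm, 100 mm tall, at y = 75 to 175 mm, red knob on top; tailstock at the -y end. Two brass V notches, 10 mm thick, at y = 24 and -44 mm, 44 mm wide, arms up to 84 mm above the bench, carry the rod on the centre line. Origin on the bench, below seat.
- seat (a point): Place of the rod's centre once trapped: on the centre line, 75 mm above the bench, y to the headstock. Steel cones, 16 mm wide at the root, enter the rod's bores by 6 mm; the headstock cone's tip is 54 mm from here along +y. So lay the rod in with its centre 8 to 16 mm (best 12) from here towards -y; the tailstock then pushes it along the notches on to the headstock cone.
- tailstock_fin (a point): Middle of the black grip fin on the tailstock, 118 mm above the bench; axes as centres; moves with the tailstock. The fin is 16 mm thick (x), 40 mm long (y), from 94 to 130 mm above the bench; the green block below it is 64 mm wide (x), 55 mm long, its top at 94 mm.
- tailstock (a joint): Travel of the tailstock in m towards the headstock (+y of centres): 0 fully back, starts at 0 to 0.015, about 0.056 when the rod is trapped; without a rod it runs on to 0.065. 5 N of friction; stays where it is left. At 0 its cone's tip is 109 mm from seat. Pushing with 10 to 15 N is plenty.
- knob_grip (a point): Grip point of the red index knob, on its vertical axis, 136 mm above the bench; turns with it. The bar is 53 mm long (x), 14 mm thick (y), from 114 to 146 mm above the bench, on a black disc 56 mm wide, over an aluminium plate 84 mm wide (top at 106 mm) with seven black dots for stops 0 to 6. A white mark at the bar's +x end points at the present stop's dot.
- index_knob (a joint): Turn of the knob in rad, clockwise from above; starts at stop 0 = 0; a click every 22.5 degrees: stops at 0.393, 0.785, 1.178 (third), 1.571 ... 2.356. A spring turns it back to 0 when let go (0.14 N m at 0, 0.18 at the third stop). The pawl makes the torque fall by about 0.1 N m between stops, from 0.23 to 0.12, and jump up again by 0.1 on passing each stop.
- mug: Bystander, not to be disturbed: blue ceramic mug, 80 mm wide, 90 mm tall. Origin at the centre of its underside.
- oil_bottle: Bystander, not to be disturbed: white oil bottle with a red cap, 44 mm wide, 130 mm tall. Origin at the centre of its underside.
- screwdriver: Bystander, not to be disturbed: screwdriver with an orange handle, lying down. Origin below its middle.
- brush: Bystander, not to be disturbed: small wooden-handled brush, lying down. Origin below its middle.
- wrench: Bystander, not to be disturbed: steel wrench, 150 mm long, lying down. Origin below its middle.
- thread_spool: Bystander, not to be disturbed: yellow thread spool, 40 mm wide, 50 mm tall, standing. Origin at the centre of its underside.
- screw_jar: Bystander, not to be disturbed: glass jar with a steel lid, 60 mm wide, 70 mm tall. Origin at the centre of its underside.
Not all that is in view belongs to the job. Leave any black look-alike of the rod alone.

How it is judged:
By the outcome, as a careful person would: the job done as asked, in the order asked, and still so for the second after the job is handed in, while the arm keeps its last pose, push and grip.
It also fails if it takes over 54 s, if anything falls off the work surface, if the arm or the gripper's body presses on something with over 40 N, if the wrist force passes 120 N, or if a joint passes its speed limit or range.

## Robot

A 6-joint arm with a two-finger parallel gripper is mounted at the origin on the work surface. World frame = base frame: x ahead of the robot, y to its left, z up, the work surface at z = 0. Lengths are in m, angles in rad, forces in N, time in s.
With the tool pointing down it reaches from about 0.35 to 0.725 m from the base axis. Payload 6 kg.
Tool frame: the origin (TCP) lies at the very end of the fingers, on their centre line; the grasp point (between the pads) lies 19 mm behind it; z points along the fingers, y is the line along which they close (so a half turn about z gives the same grasp; the last joint's range is limited). The gripper opens to 85 mm and grips with 20 to 120 N. Pads are 22 mm wide; open, the fingers measure 114 mm over their backs; the gripper's body (76 mm by 85 mm) begins 54 mm behind the grasp point. The pads swing forward as they close: fully open they stand 13 mm farther back than shut.
Start: joints at [1.55, 0.04, 0.085, 0, -1.615, -0.334], TCP at [0.208, 0.563, 0.231] pointing down, gripper open.
Joint ranges: [-2.56, 2.56], [-1.29, 2.01], [-1.08, 1.49], [-3.29, 1.98], [-2.81, -0.18], [-2.99, 2.99]. Speed limits (rad/s): [2.57, 2.57, 3.01, 3.14, 3.14, 3.14].

## Interface

Orientations are given as a rotation vector (axis times angle).
In Python, from station import * gives the robot as it stands.
- The arm moves only by the tool carry_out, never from a script. Its argument "motion" is a list of rows, each a list of 2 entries, a list of its own where there are three numbers: the shift along the tool's x, y, z in m, then the turn about the tool's z in rad. In form: [[[x, y, z], twist], ...]. A call has 1 to 12 rows; each row is the pose to reach, as a shift and turn from the pose commanded when the call began, along the tool's axes at that moment; what a row does not reach only later rows make up. A row lasts 1/10 s, in which the tool goes at most 50 mm and 8.59 degrees, less where a joint would pass 70% of its speed; a pose out of reach is approached as far as the arm can. A call with a gripper value outside its range is refused whole. "gripper" is the opening, from -1 (shut) to 1 (fully open), set as the call begins (left out, the last holds). The fingers move at their own pace and stop on an object; the grip force is fixed at half the most. Time passes only in rows, so rows that repeat a pose let the fingers close. It gives the time, the measured TCP pose, the force, the opening and the grip force at its end, in the units of the state.
- read_state(): the state, without advancing time (a new reading comes with each control period).
- camera(name): name is "side" or "top" or "wrist"; returns (picture, depth): 400x640x3 uint8, red, green, blue; 400x640 float32, m along the optical axis (not along the pixel's ray), 0 where there is no reading.
- calibration(name): a dict with "mtx" (3x3 intrinsics, pixels), "R" (3x3) and "t" (3): a world point X has camera coordinates R X + t; the wrist camera has in their place "mount" (4x4, takes a point from camera to tool coordinates, whose origin is the TCP and whose axes are the flange's). Camera axes: x right, y down, z forward; pixel columns grow to the right and rows downward; lengths in m; the calibration is good to about 2 mm. A picture is of the moment at which its call begins: read the wrist's pose just before it. calibration takes no time and is no camera call.
- close_job(): hands the job in; it is judged then, once.
The state is a dict: "time": time; "q": joint angles; "qd": joint speeds; "joint_torque": joint torques, N m; "ee_pos": TCP position; "orientation": TCP orientation; "ft_force": force on the tool from outside, world axes, zero at the start; "wrist_torque": the same for the moment, N m; "opening": finger opening in m; "gripper_force": force on a finger pad.
Only numpy, scipy, OpenCV 4.12 (cv2) and the standard library are available. Lean on these libraries where they do the work, as an engineer would, in place of code of your own. Each camera call takes 0.05 s, during which the arm holds its last target. There are 200 camera calls.

## Working session

There is one attempt and no reset: what is moved stays moved. The work goes in short steps, Python scripts to look and compute and a tool call to move; the robot and the scene stay as the last step left them, time stands still between calls to the robot, and variables do not carry over. Pictures are saved under pics/ and viewed, at most 10 in all, crops included, and the job is handed in when it is done.

Besides the shell and the picture viewer there is one more tool, called after "Emit:" by a JSON object that holds its "name" and its "arguments". carry_out: Moves the arm, as the interface text tells. Its arguments: {"type":"object","properties":{"motion":{"type":"array","items":{"type":"array"}},"gripper":{"type":"number"}},"required":["motion"]}

```bash
mkdir -p pics; ls; python3 - <<'E'
from station import *
import cv2,numpy as np
s=read_state();print({k:np.round(v,4).tolist() for k,v in s.items()})
for n in("top","side"):
    p,d=camera(n);cv2.imwrite(f"pics/{n}0.png",p[...,::-1]);np.savez(f"pics/{n}0.npz",p=p,d=d)
    print(n,{k:np.round(v,4).tolist() for k,v in calibration(n).items()})
print({k:np.round(v,4).tolist() for k,v in calibration("wrist").items()})
E
```

```text
pics
{'time': 0.0, 'q': [1.5497, 0.0408, 0.0838, -0.0004, -1.6155, -0.3337], 'qd': [-0.0014, 0.001, 0.0002, 0.0005, 0.0005, -0.0006], 'joint_torque': [0.0004, -36.821, 34.741, 6.9318, -0.0054, 0.0], 'ee_pos': [0.2083, 0.5623, 0.2302], 'orientation': [3.0905, -0.5541, -0.0002], 'ft_force': [-0.0835, -0.6434, 0.4746], 'wrist_torque': [0.0017, 0.0064, 0.0034], 'gripper_force': 0.0, 'opening': 0.0856}
top {'mtx': [[412.9639, 0.0, 327.9144], [0.0, 412.9639, 200.3118], [0.0, 0.0, 1.0]], 'R': [[0.0035, -0.9997, 0.0232], [-0.9931, -0.0062, -0.1175], [0.1176, -0.0226, -0.9928]], 't': [-0.1647, 0.551, 1.2084]}
side {'mtx': [[393.9456, 0.0, 319.5268], [0.0, 393.9456, 200.8747], [0.0, 0.0, 1.0]], 'R': [[-0.9908, -0.1353, 0.0042], [-0.0832, 0.5844, -0.8072], [0.1068, -0.8001, -0.5903]], 't': [0.5215, 0.208, 0.9707]}
{'mtx': [[340.9478, 0.0, 317.988], [0.0, 340.9478, 199.0121], [0.0, 0.0, 1.0]], 'mount': [[-0.0002, -0.9628, -0.2701, 0.0691], [1.0, -0.0004, 0.0008, 0.0004], [-0.0009, -0.2701, 0.9628, -0.1418], [0.0, 0.0, 0.0, 1.0]]}
```

View pics/top0.png

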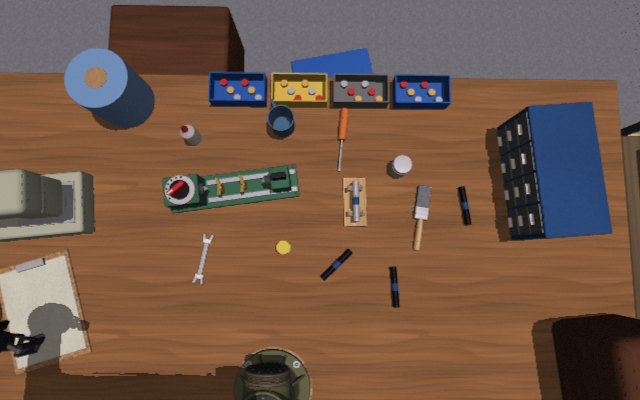

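View pics/side0.png

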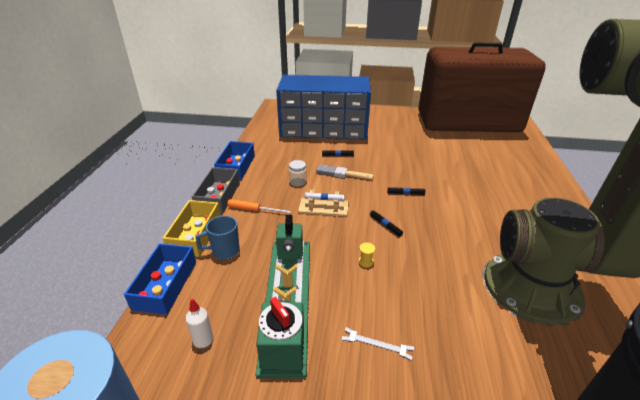

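The top view shows the rod in its rest at about (355,202). The green centres run from the knob at (180,190) to the tailstock fin at (278,177). The bystanders are around them and the black look-alikes are at (337,264), (395,287) and (465,205). The side view agrees.

```bash
cat > h.py <<'E'
import numpy as np,cv2
from station import *
from scipy.spatial.transform import Rotation as Ro
def cloud(d,c,T=None):
    v,u=np.mgrid[:d.shape[0],:d.shape[1]];K=c["mtx"]
    P=np.stack([(u-K[0,2])/K[0,0]*d,(v-K[1,2])/K[1,1]*d,d],-1)
    if T is None: W=(P-c["t"])@np.array(c["R"])
    else: W=P@T[:3,:3].T+T[:3,3]
    W[d==0]=np.nan
    return W
def wristT(s):
    T=np.eye(4);T[:3,:3]=Ro.from_rotvec(s["orientation"]).as_matrix();T[:3,3]=s["ee_pos"]
    return T@np.array(calibration("wrist")["mount"])
def look(name):
    s=read_state();p,d=camera(name);c=calibration(name)
    T=wristT(s) if name=="wrist" else None
    return p,cloud(d,c,T),T
def toolz(s): return Ro.from_rotvec(s["orientation"]).as_matrix()
def pix(X,T,c): # world -> wrist pixel
    P=np.linalg.inv(T)@np.append(X,1);return (c["mtx"]@(P[:3]/P[2]))[:2]
def ax(P):
    m=P.mean(0);u,s,v=np.linalg.svd(P-m);return m,v[0],np.degrees(np.arctan2(v[0,1],v[0,0]))
E
python3 - <<'E'
from h import *
for n in("top","side"):
    z=np.load(f"pics/{n}0.npz");p=z["p"].astype(int);W=cloud(z["d"],calibration(n));r,g,b=p[...,0],p[...,1],p[...,2]
    def rep(nm,m):
        P=W[m&np.isfinite(W[...,2])]
        if len(P)<4: print(n,nm,len(P));return
        print(n,nm,len(P),np.round(np.median(P,0),4),"min",np.round(P.min(0),3),"max",np.round(P.max(0),3),"ang",round(ax(P[:,:2])[2],1))
    X,Y,Z=W[...,0],W[...,1],W[...,2]
    if n=="top": 
        c=W[202,355];k=W[190,180];f=W[177,278]
        print(c,k,f);np.save("pics/c.npy",[c,k,f])
    c,k,f=np.load("pics/c.npy")
    near=lambda q,R:np.hypot(X-q[0],Y-q[1])<R
    rep("rod",near(c,.09)&(Z>.043)&(Z<.062))
    rep("band",near(c,.05)&(Z>.03)&(b>r+40)&(b>g+20))
    rep("knob",near(k,.06)&(r>120)&(g<70)&(Z>.1))
    rep("plate",near(k,.07)&(Z>.1)&(Z<.12))
    rep("fin",near(f,.05)&(Z>.118)&(Z<.14)&(r<60)&(g<60))
    rep("green",(g>r+20)&(g>b)&(Z<.03)&near((k+f)/2,.3))
    rep("brass",(r>150)&(g>100)&(b<100)&(Z>.06)&(Z<.09)&near((k+f)/2,.08))
E
```

```text
[ 0.54465449 -0.24169574  0.0568746 ] [0.56860551 0.2534458  0.11612367] [ 0.6042131  -0.02099     0.13493831]
top rod 352 [ 0.5485 -0.242   0.0527] min [ 0.489 -0.269  0.044] max [ 0.608 -0.218  0.061] ang -178.5
top band 39 [ 0.5511 -0.2447  0.054 ] min [ 0.541 -0.251  0.05 ] max [ 0.56  -0.236  0.061] ang 173.9
top knob 64 [0.5756 0.2543 0.1452] min [0.553 0.238 0.139] max [0.59  0.273 0.151] ang 137.3
top plate 705 [0.5681 0.2523 0.106 ] min [0.525 0.204 0.1  ] max [0.617 0.31  0.12 ] ang -77.0
top fin 88 [ 0.6103 -0.0189  0.13  ] min [ 0.601 -0.037  0.118] max [ 0.62  -0.001  0.135] ang -79.7
top green 1440 [0.5868 0.1049 0.0146] min [ 0.519 -0.071  0.006] max [0.663 0.306 0.027] ang 99.2
top brass 57 [0.5978 0.1537 0.0734] min [0.565 0.087 0.061] max [0.618 0.166 0.085] ang 96.7
side rod 247 [ 0.5451 -0.237   0.0498] min [ 0.487 -0.268  0.043] max [ 0.605 -0.213  0.056] ang -179.1
side band 35 [ 0.5451 -0.2352  0.0493] min [ 0.536 -0.242  0.042] max [ 0.555 -0.23   0.055] ang 179.2
side knob 161 [0.5668 0.2652 0.1432] min [0.547 0.238 0.113] max [0.587 0.284 0.146] ang 130.9
side plate 1091 [0.5649 0.2737 0.1056] min [0.524 0.211 0.1  ] max [0.61  0.309 0.12 ] ang -155.7
side fin 76 [ 0.6059 -0.009   0.1279] min [ 0.597 -0.032  0.118] max [0.616 0.005 0.131] ang 99.6
side green 1903 [0.5695 0.1301 0.0128] min [ 0.512 -0.067  0.001] max [0.661 0.326 0.03 ] ang 98.9
side brass 165 [0.5852 0.1567 0.0708] min [0.557 0.086 0.06 ] max [0.614 0.168 0.082] ang 98.8
```

Emit:
{"name": "carry_out", "arguments": {"motion": [[[0.05,0.028,-0.01],-0.05],[[0.1,0.056,-0.02],-0.1],[[0.15,0.084,-0.03],-0.15],[[0.2,0.112,-0.04],-0.2],[[0.24,0.135,-0.05],-0.25],[[0.28,0.157,-0.05],-0.3],[[0.32,0.18,-0.05],-0.35],[[0.36,0.2,-0.05],-0.4],[[0.4,0.224,-0.05],-0.45],[[0.44,0.246,-0.05],-0.5],[[0.475,0.266,-0.05],-0.5],[[0.507,0.284,-0.05],-0.5]]}}

```text
time: 1.3
ee_pos: [0.5863, 0.1177, 0.2806]
orientation: [3.133, 0.226, -0.002]
ft_force: [0.4, 1.1, -0.4]
opening: 0.0854
gripper_force: 0.0
```

Emit:
{"name": "carry_out", "arguments": {"motion": [[[0,0,0],0],[[0,0,0],0],[[0,0,0],0],[[0,0,0],0]]}}

```text
time: 1.7
ee_pos: [0.5847, 0.1211, 0.2815]
orientation: [-3.133, -0.23, -0.0]
ft_force: [-0.9, 0.9, -0.1]
opening: 0.0857
gripper_force: 0.0
```

```bash
python3 - <<'E'
from h import *
s=read_state();print(s["time"],s["ee_pos"],s["orientation"],s["q"],s["ft_force"])
p,W,T=look("wrist");cv2.imwrite("pics/w1.png",p[...,::-1]);np.savez("pics/w1.npz",p=p,W=W,T=T)
E
```

```text
1.7 [0.5846725  0.12113661 0.28152815] [-3.13299730e+00 -2.30464421e-01 -4.02492297e-04] [ 5.39642317e-01  4.36296028e-02  1.79903210e-01 -1.16954411e-06
 -1.70678249e+00  1.17801007e+00] [-0.9368837   0.88760673 -0.14048614]
```

View pics/w1.png

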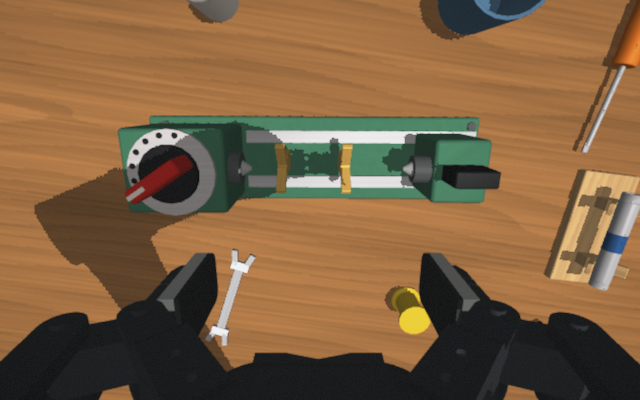

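The wrist view shows the knob at (160,178) with its white mark to the lower left, and the brass notches at (282,168) and (346,168). The cones are at (243,169) and (408,169), the fin is at (470,177), and the rod and rest are at (612,240).

```bash
python3 - <<'E'
from h import *
z=np.load("pics/w1.npz");p=z["p"].astype(int);W=z["W"];r,g,b=p[...,0],p[...,1],p[...,2]
X,Y,Z=W[...,0],W[...,1],W[...,2];v,u=np.mgrid[:400,:640]
def rep(nm,m,box):
    m=m&(u>box[0])&(u<box[1])&(v>box[2])&(v<box[3])&np.isfinite(Z)
    P=W[m]
    if len(P)<5: print(nm,len(P));return
    q=P[:,:2].astype(np.float32);rc=cv2.minAreaRect(q)
    print(nm,len(P),"mean",np.round(P.mean(0),4),"zmed",round(np.median(P[:,2]),4),"rect c",np.round(rc[0],4),"sz",np.round(rc[1],4),"a",round(rc[2],1),"pca",round(ax(P[:,:2])[2],1))
K=(100,240,120,230)
rep("knobtop",(r>90)&(g<80)&(Z>.141),K)
rep("plate",(Z>.102)&(Z<.110)&(r>100)&(g>100),K)
rep("disc+",(Z>.110)&(Z<.1165)&(r<60),K)
rep("white",(r>150)&(g>120)&(Z>.135),K)
rep("fintop",(Z>.126)&(r<70)&(g<70),(430,520,150,200))
rep("tailtop",(Z>.09)&(Z<.098)&(g>r+15),(400,510,120,210))
rep("base",(Z>.010)&(Z<.018),(140,490,105,215))
for nm,bx in(("brassH",(268,295,130,205)),("brassT",(335,360,130,205))):
    rep(nm,(r>b+40)&(Z>.05),bx)
    rep(nm+" tips",(r>b+40)&(Z>.08),bx)
rep("coneH",(Z>.06)&(Z<.09),(240,256,155,185))
rep("coneT",(Z>.06)&(Z<.09),(398,412,155,185))
rep("rod",(Z>.045)&(Z<.06),(570,640,180,300))
rep("band",(b>r+40)&(Z>.045)&(Z<.06),(590,640,220,265))
E
```

```text
knobtop 847 mean [0.5715 0.2568 0.1448] zmed 0.1449 rect c [0.5691 0.2597] sz [0.0135 0.0529] a 41.8 pca 131.6
plate 2616 mean [0.5743 0.2542 0.1052] zmed 0.1052 rect c [0.57   0.2589] sz [0.0827 0.0808] a 38.8 pca -144.1
disc+ 1662 mean [0.5701 0.2572 0.1131] zmed 0.1131 rect c [0.57   0.2583] sz [0.0541 0.0518] a 40.5 pca -139.1
white 0
fintop 772 mean [ 0.6091 -0.0169  0.1292] zmed 0.1293 rect c [ 0.6091 -0.0178] sz [0.0152 0.0403] a 8.6 pca -81.4
tailtop 2384 mean [ 0.6121 -0.0142  0.0932] zmed 0.0933 rect c [ 0.6093 -0.0174] sz [0.0615 0.0544] a 8.2 pca 178.5
base 13551 mean [0.5984 0.107  0.0141] zmed 0.0136 rect c [0.5877 0.1259] sz [0.1001 0.3887] a 8.1 pca -81.9
brassH 466 mean [0.583  0.1591 0.0719] zmed 0.0726 rect c [0.5837 0.1597] sz [0.0498 0.0095] a 8.0 pca -172.2
brassH tips 79 mean [0.5846 0.1599 0.0812] zmed 0.0811 rect c [0.5839 0.1596] sz [0.0495 0.0085] a 7.8 pca -172.0
brassT 470 mean [0.5923 0.0927 0.0723] zmed 0.0731 rect c [0.5925 0.0927] sz [0.0501 0.01  ] a 8.2 pca -171.3
brassT tips 75 mean [0.5931 0.0928 0.0811] zmed 0.0811 rect c [0.5927 0.0925] sz [0.0497 0.0094] a 8.1 pca -171.6
coneH 160 mean [0.5771 0.1962 0.0765] zmed 0.0775 rect c [0.5758 0.1942] sz [0.0293 0.01  ] a 7.5 pca -176.7
coneT 138 mean [0.6015 0.0286 0.0761] zmed 0.0772 rect c [0.6011 0.03  ] sz [0.0264 0.0096] a 7.6 pca -169.3
rod 2180 mean [ 0.5467 -0.2385  0.0514] zmed 0.0519 rect c [ 0.5465 -0.2426] sz [0.1202 0.0518] a 1.3 pca -175.7
band 286 mean [ 0.5472 -0.2389  0.0528] zmed 0.0534 rect c [ 0.5471 -0.2405] sz [0.0159 0.0216] a 89.9 pca -177.9
```

Emit:
{"name": "carry_out", "arguments": {"motion": [[[-0.01,0.04,0],0.03],[[-0.02,0.08,0],0.06],[[-0.03,0.12,0],0.1],[[-0.04,0.165,0.0],0.124],[[-0.05,0.21,0.02],0.124],[[-0.06,0.25,0.04],0.124],[[-0.075,0.29,0.06],0.124],[[-0.085,0.325,0.08],0.124],[[-0.09,0.351,0.1],0.124],[[-0.09,0.351,0.1],0.124],[[-0.09,0.351,0.1],0.124],[[-0.09,0.351,0.1],0.124]]}}

```text
time: 2.95
ee_pos: [0.5476, -0.2393, 0.1827]
orientation: [3.141, 0.036, 0.003]
ft_force: [0.5, -0.1, 0.2]
opening: 0.0852
gripper_force: 0.0
```

```bash
python3 - <<'E'
from h import *
s=read_state();R=toolz(s);print(s["time"],s["ee_pos"],"yaw",np.degrees(np.arctan2(R[1,0],R[0,0])),s["q"])
p,W,T=look("wrist");cv2.imwrite("pics/w2.png",p[...,::-1]);np.savez("pics/w2.npz",p=p,W=W,T=T)
p=p.astype(int);r,g,b=p[...,0],p[...,1],p[...,2];X,Y,Z=W[...,0],W[...,1],W[...,2]
n=np.hypot(X-.547,Y+.24)<.075
for nm,m in(("rod",n&(Z>.046)&(Z<.06)&(np.abs(r-b)<40)),("band",n&(b>r+40)&(Z>.045)&(Z<.06)),("top",n&(Z>.0525)&(Z<.06))):
    P=W[m];rc=cv2.minAreaRect(P[:,:2].astype(np.float32));print(nm,len(P),P.mean(0).round(4),"zmax",np.percentile(P[:,2],98).round(4),np.round(rc[0],4),np.round(rc[1],4),round(rc[2],1),round(ax(P[:,:2])[2],1))
E
```

```text
2.95 [ 0.54758471 -0.23925832  0.18273062] yaw 1.296626422690309 [-7.65738510e-02  3.17647502e-02 -1.20710814e-02  4.83573476e-04
 -1.52491876e+00  1.66997822e+00]
rod 2763 [ 0.5517 -0.2429  0.0522] zmax 0.0551 [ 0.5471 -0.2433] [0.1191 0.0197] 0.9 -178.4
band 474 [ 0.5475 -0.2437  0.0531] zmax 0.0555 [ 0.5472 -0.2439] [0.0216 0.0175] 1.0 177.7
top 1896 [ 0.5506 -0.243   0.0538] zmax 0.0554 [ 0.547  -0.2436] [0.1193 0.0445] 1.7 -178.6
```

View pics/w2.png

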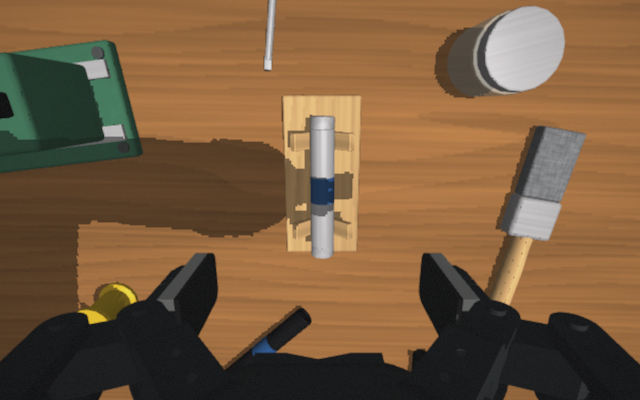

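The rod lies at (322,187) in the wrist view, lined up with the tool, and the space on both sides is clear for the fingers. I'll descend now.

Emit:
{"name": "carry_out", "arguments": {"motion": [[[0,0.002,0.03],0],[[0,0.004,0.06],0],[[-0.0005,0.0043,0.09],0],[[-0.0005,0.0043,0.115],0],[[-0.0005,0.0043,0.135],0],[[-0.0005,0.0043,0.148],0],[[-0.0005,0.0043,0.1555],0],[[-0.0005,0.0043,0.1555],0],[[-0.0005,0.0043,0.1555],0]]}}

```text
time: 3.9
ee_pos: [0.5473, -0.2445, 0.0271]
orientation: [3.141, 0.034, 0.003]
ft_force: [0.4, 0.5, 1.0]
opening: 0.0855
gripper_force: 0.0
```

Emit:
{"name": "carry_out", "arguments": {"motion": [[[0,0,0],0],[[0,0,0],0],[[0,0,0],0],[[0,0,0],0],[[0,0,0],0],[[0,0,0],0],[[0,0,0],0],[[0,0,0],0]], "gripper": -1}}

```text
time: 4.7
ee_pos: [0.5467, -0.2429, 0.0262]
orientation: [-3.139, -0.035, -0.0]
ft_force: [-2.1, 8.0, 4.8]
opening: 0.0182
gripper_force: 58.4
```

Emit:
{"name": "carry_out", "arguments": {"motion": [[[0,0,-0.015],0],[[0,0,-0.04],0],[[0,0,-0.07],0],[[0,0,-0.1],0],[[0,0,-0.13],0],[[0,0,-0.15],0],[[0,0,-0.16],0]]}}

```text
time: 5.4
ee_pos: [0.5469, -0.245, 0.1887]
orientation: [3.14, 0.033, 0.005]
ft_force: [0.1, -0.2, -3.1]
opening: 0.0185
gripper_force: 58.8
```

Emit:
{"name": "carry_out", "arguments": {"motion": [[[0.004,-0.025,0],0.1],[[0.008,-0.055,0],0.23],[[0.012,-0.085,0],0.36],[[0.016,-0.12,0],0.49],[[0.021,-0.155,0],0.62],[[0.026,-0.19,0],0.75],[[0.031,-0.225,0],0.88],[[0.036,-0.26,0],1.01],[[0.041,-0.295,0],1.14],[[0.045,-0.325,0],1.27],[[0.048,-0.35,0],1.38],[[0.05,-0.366,0],1.451]]}}

```text
time: 6.6
ee_pos: [0.5882, 0.1242, 0.1845]
orientation: [2.368, -2.062, -0.002]
ft_force: [-0.0, -0.4, -2.9]
opening: 0.018
gripper_force: 59.0
```

Emit:
{"name": "carry_out", "arguments": {"motion": [[[0,0,0],0],[[0,0,0],0],[[0,0,0],0],[[0,0,0],0]]}}

```text
time: 7.0
ee_pos: [0.5887, 0.1217, 0.1858]
orientation: [2.372, -2.06, 0.0]
ft_force: [-0.0, 0.1, -3.4]
opening: 0.0182
gripper_force: 59.0
```

```bash
python3 - <<'E'
from h import *
s=read_state();R=toolz(s);print(s["time"],s["ee_pos"],"yaw",np.degrees(np.arctan2(R[1,0],R[0,0])),R.round(4).tolist(),s["opening"],s["q"])
p,W,T=look("wrist");cv2.imwrite("pics/w3.png",p[...,::-1]);np.savez("pics/w3.npz",p=p,W=W,T=T)
q,V,_=look("top");np.savez("pics/t3.npz",p=q,W=V)
Z=W[...,2];P=W[(Z>.17)&(Z<.26)&(np.abs(W[...,0]-.5885)<.05)&(np.abs(W[...,1]-.124)<.09)]
print(len(P),P.mean(0),P.min(0),P.max(0))
E
```

```text
7.0 [0.58870491 0.1216893  0.1857794 ] yaw -81.94866079114036 [[0.1401, -0.9901, -0.0001], [-0.9901, -0.1401, -0.0002], [0.0002, 0.0002, -1.0]] 0.018245519786879147 [ 5.36907161e-01  4.29813461e-02  5.11163034e-03  1.27770065e-04
 -1.53314518e+00 -3.96389621e-01]
37200 [0.59017897 0.11034566 0.23273773] [0.538543   0.06033468 0.18815262] [0.63849526 0.15504812 0.25999989]
```

View pics/w3.png

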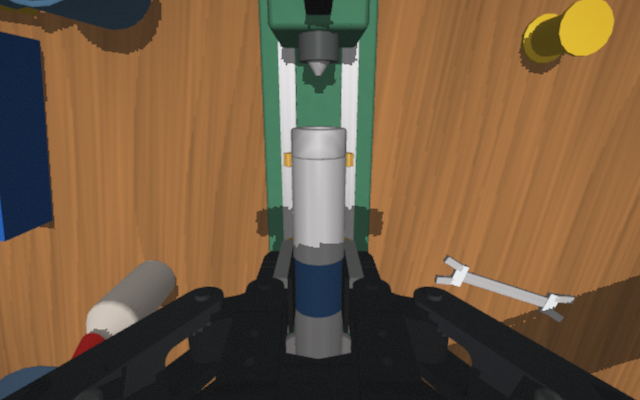

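The rod is held straight along the centre line, its free end at (319,130), and the tailstock cone is beyond it at (318,65). Next I'll measure how it sits in the hand.

```bash
python3 - <<'E'
from h import *
z=np.load("pics/w3.npz");W=z["W"];p=z["p"].astype(int)
S=np.array([.5868,.136,0]);yh=np.array([-.141,.99,0]);xh=np.array([.99,.141,0])
L=np.stack([(W-S)@xh,(W-S)@yh,W[...,2]],-1)
def st(nm,m):
    Q=L[m];print(nm,len(Q),"min",Q.min(0).round(4),"max",Q.max(0).round(4),"mean",Q.mean(0).round(4))
    return Q
v,u=np.mgrid[:400,:640]
m=(v>120)&(v<240)&(u>285)&(u<352)&(L[...,2]>.17)
Q=st("rod",m)
for a in(-.07,-.06,-.05,-.04): 
    k=Q[np.abs(Q[:,1]-a)<.004];print(a,k[:,2].max().round(4) if len(k) else 0,(k[:,0].min()+k[:,0].max())/2)
b=(p[...,2]>p[...,0]+30)&(v>240)&(v<330)&(u>285)&(u<352)
st("band",b)
st("coneT",(v>55)&(v<85)&(u>295)&(u<340)&(L[...,2]>.06))
E
```

```text
rod 6011 min [-0.0098 -0.0755  0.1962] max [ 0.0102 -0.0337  0.2156] mean [ 2.000e-04 -5.680e-02  2.114e-01]
-0.07 0.2155 0.0002996313249561851
-0.06 0.2156 0.00016879332986787995
-0.05 0.2151 0.0001572954762252901
-0.04 0.2149 0.0004179990457673973
band 2282 min [nan nan nan] max [nan nan nan] mean [nan nan nan]
coneT 472 min [-0.0131 -0.1147  0.0668] max [ 0.014  -0.1026  0.0901] mean [ 0.0004 -0.1103  0.081 ]
```

Emit:
{"name": "carry_out", "arguments": {"motion": [[[-0.001,0,0.02],0],[[-0.003,0,0.045],0],[[-0.003,0,0.07],0],[[-0.003,0,0.09],0],[[-0.003,0,0.105],0],[[-0.003,0,0.115],0],[[-0.003,0,0.121],0],[[-0.003,0,0.125],0],[[-0.003,0,0.128],0],[[-0.003,0,0.13],0],[[-0.003,0,0.13],0],[[-0.003,0,0.13],0]]}}

```text
time: 8.3
ee_pos: [0.5886, 0.1256, 0.0568]
orientation: [-2.372, 2.059, -0.001]
ft_force: [-1.9, -0.8, 0.3]
opening: 0.0182
gripper_force: 59.4
```

Emit:
{"name": "carry_out", "arguments": {"motion": [[[0,0,0.001],0],[[0,0,0.001],0],[[0,0,0.001],0],[[0,0,0.001],0],[[0,0,0.001],0],[[0,0,0.001],0]], "gripper": 0.2}}

```text
time: 8.9
ee_pos: [0.5884, 0.1255, 0.0548]
orientation: [-2.372, 2.059, -0.0]
ft_force: [-0.0, 0.3, 0.4]
opening: 0.0512
gripper_force: 0.0
```

Emit:
{"name": "carry_out", "arguments": {"motion": [[[0,0,-0.02],0],[[0,0,-0.05],0],[[0,0,-0.08],0],[[0,0,-0.11],0],[[0,0,-0.14],0],[[0,0,-0.15],0],[[0,0,-0.15],0],[[0,0,-0.15],0]]}}

```text
time: 9.7
ee_pos: [0.5879, 0.1256, 0.2034]
orientation: [2.372, -2.059, -0.002]
ft_force: [0.4, 1.0, -0.4]
opening: 0.0509
gripper_force: 0.0
```

```bash
python3 - <<'E'
from h import *
s=read_state();print(s["time"],s["ee_pos"],s["opening"],s["q"])
p,W,T=look("wrist");cv2.imwrite("pics/w4.png",p[...,::-1]);np.savez("pics/w4.npz",p=p,W=W,T=T)
S=np.array([.5868,.136,0]);yh=np.array([-.141,.99,0]);xh=np.array([.99,.141,0])
L=np.stack([(W-S)@xh,(W-S)@yh,W[...,2]],-1);p=p.astype(int)
m=(np.abs(L[...,0])<.012)&(L[...,1]>-.09)&(L[...,1]<.046)&(L[...,2]>.07)&(L[...,2]<.095)
Q=L[m];print(Q.min(0),Q.max(0))
for a in(-.06,-.03,0,.03):
    k=Q[np.abs(Q[:,1]-a)<.005];print(a,len(k),k[:,2].max() if len(k) else 0,)
b=m&(p[...,2]>p[...,0]+40);print("band",L[b].min(0),L[b].max(0))
f=(L[...,2]>.124)&(L[...,2]<.14)&(L[...,1]<-.1)&(L[...,1]>-.2)&(np.abs(L[...,0])<.03);print("fin",L[f].min(0),L[f].max(0))
E
```

```text
9.7 [0.58789221 0.12558126 0.20336383] 0.05088261513758813 [ 5.42977705e-01  4.34530190e-02  3.78121097e-02 -7.57405328e-04
 -1.56670530e+00 -4.01920422e-01]
[-0.01161009 -0.07139127  0.07002159] [0.01177782 0.04593629 0.08622071]
-0.06 342 0.08563000389496306
-0.03 319 0.08592475138923805
0 286 0.08622070804953025
0.03 273 0.0853817766770274
band [-0.00929038 -0.02253963  0.07610517] [ 0.00949127 -0.00104987  0.08571351]
fin [-0.00710958 -0.13679859  0.1240678 ] [ 0.00784807 -0.13560537  0.12977252]
```

View pics/w4.png

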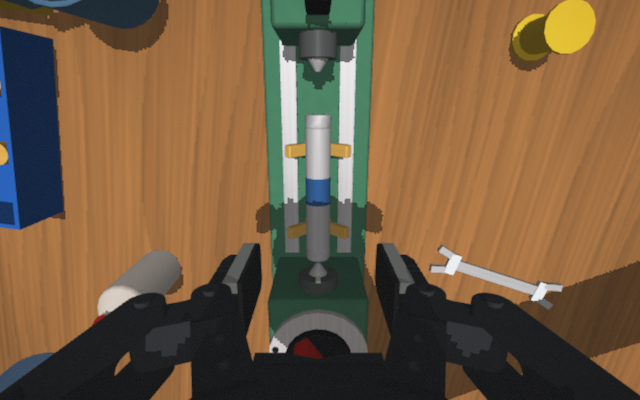

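The rod sits level in both notches, its band at (318,190) and its centre 12 mm from seat towards -y. Next is the tailstock fin.

Emit:
{"name": "carry_out", "arguments": {"motion": [[[0.03,0,0],0],[[0.065,0,0],0],[[0.1,0,0],0],[[0.13,0,0.01],0],[[0.145,0,0.03],0],[[0.145,0,0.055],0],[[0.145,0,0.075],0],[[0.145,0,0.09],0],[[0.145,0,0.1],0],[[0.145,0,0.1],0],[[0.145,0,0.1],0]]}}

```text
time: 10.85
ee_pos: [0.609, -0.018, 0.1055]
orientation: [-2.373, 2.059, -0.001]
ft_force: [-0.2, -0.5, 0.0]
opening: 0.0514
gripper_force: 0.0
```

Emit:
{"name": "carry_out", "arguments": {"motion": [[[0,0,0],0],[[0,0,0],0],[[0,0,0],0],[[0,0,0],0],[[0,0,0],0],[[0,0,0],0]], "gripper": -1}}

```text
time: 11.45
ee_pos: [0.6086, -0.0181, 0.106]
orientation: [-2.372, 2.059, -0.001]
ft_force: [-4.3, 1.6, 6.4]
opening: 0.0149
gripper_force: 61.3
```

Emit:
{"name": "carry_out", "arguments": {"motion": [[[-0.004,0,0],0],[[-0.01,0,0],0],[[-0.016,0,0],0],[[-0.022,0,0],0],[[-0.027,0,0],0],[[-0.031,0,0],0],[[-0.034,0,0],0],[[-0.036,0,0],0],[[-0.038,0,0],0],[[-0.04,0,0],0],[[-0.04,0,0],0],[[-0.04,0,0],0]]}}

```text
time: 12.65
ee_pos: [0.6032, 0.0199, 0.106]
orientation: [2.371, -2.059, 0.003]
ft_force: [-1.7, -5.4, 4.8]
opening: 0.0149
gripper_force: 61.2
```

Emit:
{"name": "carry_out", "arguments": {"motion": [[[-0.001,0,0],0],[[-0.002,0,0],0],[[-0.003,0,0],0],[[-0.004,0,0],0],[[-0.005,0,0],0],[[-0.005,0,0],0]]}}

```text
time: 13.25
ee_pos: [0.6025, 0.0244, 0.106]
orientation: [2.37, -2.059, 0.004]
ft_force: [-1.3, -6.4, 3.8]
opening: 0.0148
gripper_force: 61.2
```

Emit:
{"name": "carry_out", "arguments": {"motion": [[[-0.001,0,0],0],[[-0.002,0,0],0],[[-0.003,0,0],0],[[-0.003,0,0],0]]}}

```text
time: 13.65
ee_pos: [0.6021, 0.0274, 0.106]
orientation: [2.37, -2.059, 0.004]
ft_force: [-2.0, -6.8, 4.1]
opening: 0.0144
gripper_force: 61.2
```

Emit:
{"name": "carry_out", "arguments": {"motion": [[[-0.001,0,0],0],[[-0.002,0,0],0],[[-0.002,0,0],0]]}}

```text
time: 13.95
ee_pos: [0.6018, 0.0293, 0.106]
orientation: [2.37, -2.059, 0.004]
ft_force: [-1.7, -7.5, 3.9]
opening: 0.0145
gripper_force: 61.2
```

Emit:
{"name": "carry_out", "arguments": {"motion": [[[-0.001,0,0],0],[[-0.002,0,0],0],[[-0.002,0,0],0]]}}

```text
time: 14.25
ee_pos: [0.6016, 0.0311, 0.106]
orientation: [2.37, -2.059, 0.004]
ft_force: [-1.8, -7.6, 3.9]
opening: 0.0146
gripper_force: 61.1
```

Emit:
{"name": "carry_out", "arguments": {"motion": [[[-0.001,0,0],0],[[-0.001,0,0],0]]}}

```text
time: 14.45
ee_pos: [0.6015, 0.0316, 0.106]
orientation: [2.369, -2.059, 0.005]
ft_force: [-1.0, -9.5, 3.5]
opening: 0.0152
gripper_force: 61.1
```

Emit:
{"name": "carry_out", "arguments": {"motion": [[[-0.001,0,0],0],[[-0.001,0,0],0]]}}

```text
time: 14.65
ee_pos: [0.6015, 0.0319, 0.106]
orientation: [2.368, -2.059, 0.006]
ft_force: [0.8, -13.0, 1.9]
opening: 0.015
gripper_force: 61.0
```

Emit:
{"name": "carry_out", "arguments": {"motion": [[[-0.0007,0,0],0],[[-0.0007,0,0],0]]}}

```text
time: 14.85
ee_pos: [0.6014, 0.032, 0.106]
orientation: [2.367, -2.059, 0.007]
ft_force: [1.6, -14.6, 1.0]
opening: 0.0145
gripper_force: 60.9
```

Emit:
{"name": "carry_out", "arguments": {"motion": [[[0,0,0],0],[[0,0,0],0],[[0,0,0],0],[[0,0,0],0],[[0,0,0],0]], "gripper": 0.2}}

```text
time: 15.35
ee_pos: [0.601, 0.0364, 0.1048]
orientation: [-2.373, 2.059, 0.0]
ft_force: [0.5, 0.8, -0.9]
opening: 0.0514
gripper_force: 0.0
```

Emit:
{"name": "carry_out", "arguments": {"motion": [[[0,0,-0.02],0],[[0,0,-0.045],0],[[0,0,-0.075],0],[[0,0,-0.1],0],[[0,0,-0.11],0],[[0,0,-0.11],0],[[0,0,-0.11],0]]}}

```text
time: 16.05
ee_pos: [0.6006, 0.0363, 0.2131]
orientation: [2.372, -2.058, -0.002]
ft_force: [0.5, 0.4, -1.0]
opening: 0.0512
gripper_force: 0.0
```

```bash
python3 - <<'E'
from h import *
s=read_state();R=toolz(s);print(s["time"],s["ee_pos"],s["opening"],R[:,0])
S=np.array([.5868,.136,0]);yh=np.array([-.141,.99,0]);xh=np.array([.99,.141,0])
for n in("wrist","top","side"):
    p,W,T=look(n);cv2.imwrite(f"pics/{n}5.png",p[...,::-1]);np.savez(f"pics/{n}5.npz",p=p,W=W)
    L=np.stack([(W-S)@xh,(W-S)@yh,W[...,2]],-1);p=p.astype(int)
    b=(np.abs(L[...,0])<.02)&(np.abs(L[...,1])<.04)&(L[...,2]>.06)&(L[...,2]<.095)&(p[...,2]>p[...,0]+40)
    f=(L[...,2]>.124)&(L[...,2]<.136)&(L[...,1]<-.04)&(L[...,1]>-.15)&(np.abs(L[...,0])<.02)
    for nm,m in(("band",b),("fin",f)):
        if m.sum()>4: Q=L[m];print(n,nm,len(Q),Q.min(0).round(4),Q.max(0).round(4))
E
```

```text
16.05 [0.60057008 0.03633571 0.213144  ] 0.05122101222793058 [ 1.40710316e-01 -9.90050755e-01 -3.31684173e-04]
wrist band 377 [-0.0086 -0.0103  0.078 ] [0.0089 0.011  0.0858]
wrist fin 1275 [-0.0073 -0.1259  0.1245] [ 0.0082 -0.0863  0.1312]
top band 16 [-0.0035 -0.0092  0.0807] [0.0073 0.006  0.0883]
top fin 59 [-0.006  -0.1255  0.1252] [ 0.0099 -0.0992  0.1352]
side band 46 [-0.0082 -0.0074  0.0789] [0.0075 0.0118 0.0858]
side fin 81 [-0.0092 -0.1242  0.1241] [ 0.0065 -0.0828  0.1316]
```

The rod's centre is within 0.5 mm of seat and the tailstock moved about 50 mm, so it's trapped. Next is the knob.

Emit:
{"name": "carry_out", "arguments": {"motion": [[[-0.03,0,0],-0.09],[[-0.07,0,0],-0.2],[[-0.11,0,0],-0.31],[[-0.15,0,0],-0.42],[[-0.19,0,0],-0.53],[[-0.215,0,0],-0.586],[[-0.2255,0,0],-0.586],[[-0.2255,0,0],-0.586],[[-0.2255,0,0],-0.586],[[-0.2255,0,0],-0.586]]}}

```text
time: 17.2
ee_pos: [0.5696, 0.2581, 0.2148]
orientation: [2.865, -1.289, 0.0]
ft_force: [-0.3, 0.4, -0.3]
opening: 0.0514
gripper_force: 0.0
```

```bash
python3 - <<'E'
from h import *
s=read_state();R=toolz(s);print(s["time"],s["ee_pos"],s["q"],"yaw",np.degrees(np.arctan2(R[1,0],R[0,0])))
p,W,T=look("wrist");cv2.imwrite("pics/w6.png",p[...,::-1]);np.savez("pics/w6.npz",p=p,W=W,T=T)
p=p.astype(int);m=(np.hypot(W[...,0]-.569,W[...,1]-.26)<.045)&(W[...,2]>.138)&(W[...,2]<.16)
P=W[m];rc=cv2.minAreaRect(P[:,:2].astype(np.float32));print(len(P),P.mean(0),rc,ax(P[:,:2])[2])
E
```

```text
17.2 [0.56962644 0.2581211  0.21484514] [ 7.45247480e-01  1.06281883e-01  1.24504259e-01  2.76597366e-04
 -1.58917417e+00 -2.00813317e-02] yaw -48.45132903864508
1598 [0.57055487 0.2586747  0.14485077] ((0.5697617530822754, 0.2598489820957184), (0.013519743457436562, 0.052602462470531464), 41.80646896362305) 131.76404293258858
```

View pics/w6.png

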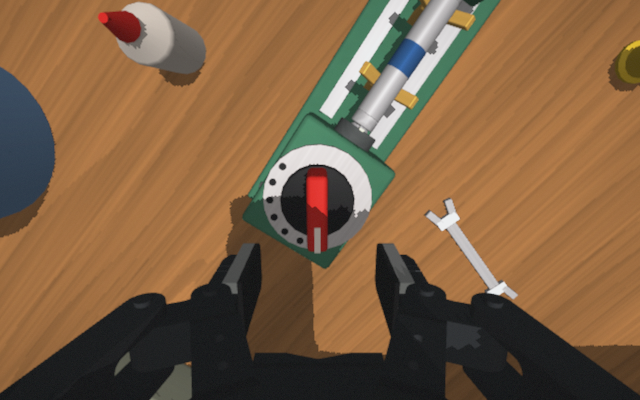

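The red bar lies in line with the tool at (317,210) and its white mark is at stop 0. There's free space on both sides for the fingers, and the rod is trapped behind it.

Emit:
{"name": "carry_out", "arguments": {"motion": [[[-0.001,-0.0008,0.02],0],[[-0.001,-0.0008,0.045],0],[[-0.001,-0.0008,0.065],0],[[-0.001,-0.0008,0.08],0],[[-0.001,-0.0008,0.09],0],[[-0.001,-0.0008,0.095],0],[[-0.001,-0.0008,0.095],0],[[-0.001,-0.0008,0.095],0]]}}

```text
time: 18.05
ee_pos: [0.5697, 0.2608, 0.1209]
orientation: [-2.865, 1.286, -0.002]
ft_force: [0.2, 0.1, 0.5]
opening: 0.0514
gripper_force: 0.0
```

Emit:
{"name": "carry_out", "arguments": {"motion": [[[0,0,0],0],[[0,0,0],0],[[0,0,0],0],[[0,0,0],0],[[0,0,0],0],[[0,0,0],0]], "gripper": -1}}

```text
time: 18.65
ee_pos: [0.569, 0.2604, 0.1206]
orientation: [2.866, -1.286, 0.0]
ft_force: [-5.9, -2.3, 6.2]
opening: 0.0128
gripper_force: 60.4
```

```bash
cat > f.py <<'E'
from h import *
s=read_state();R=toolz(s);t=np.degrees(np.arctan2(R[1,0],R[0,0]))
print(round(s["time"],2),"yaw",round(t,2),"cw",round(-48.23-t,2),"tz",round(s["wrist_torque"][2],4),"T",np.round(s["wrist_torque"],3),"F",np.round(s["ft_force"],1),"pos",np.round(s["ee_pos"],4),"op",round(s["opening"],4),"j6",np.round(s["joint_torque"][5],3))
E
python3 f.py
```

```text
18.65 yaw -48.33 cw 0.1 tz 0.1125 T [-0.677  1.656  0.112] F [-5.9 -2.3  6.2] pos [0.569  0.2604 0.1206] op 0.0128 j6 -0.12
```

Emit:
{"name": "carry_out", "arguments": {"motion": [[[0,0.0015,0],0],[[0,0.0015,0],0.04],[[0,0.0015,0],0.08],[[0,0.0015,0],0.08]]}}

```text
time: 19.05
ee_pos: [0.5689, 0.2603, 0.1206]
orientation: [-2.81, 1.399, -0.002]
ft_force: [1.5, 1.9, 4.2]
opening: 0.0133
gripper_force: 60.1
```

```bash
python3 f.py
```

```text
19.05 yaw -52.93 cw 4.7 tz 0.1746 T [ 0.553 -0.439  0.175] F [1.5 1.9 4.2] pos [0.5689 0.2603 0.1206] op 0.0133 j6 -0.566
```

Emit:
{"name": "carry_out", "arguments": {"motion": [[[0,0,0],0.04],[[0,0,0],0.08],[[0,0,0],0.08]]}}

```text
time: 19.35
ee_pos: [0.5689, 0.2603, 0.1206]
orientation: [-2.753, 1.509, -0.002]
ft_force: [1.7, 2.3, 4.2]
opening: 0.0125
gripper_force: 60.2
```

```bash
python3 f.py
```

```text
19.35 yaw -57.46 cw 9.23 tz 0.1418 T [ 0.782 -0.61   0.142] F [1.7 2.3 4.2] pos [0.5689 0.2603 0.1206] op 0.0125 j6 -0.535
```

Emit:
{"name": "carry_out", "arguments": {"motion": [[[0,0,0],0.04],[[0,0,0],0.08],[[0,0,0],0.08]]}}

```text
time: 19.65
ee_pos: [0.5689, 0.2603, 0.1206]
orientation: [-2.691, 1.617, -0.002]
ft_force: [3.3, 3.3, 3.7]
opening: 0.0132
gripper_force: 60.2
```

```bash
python3 f.py
```

```text
19.65 yaw -62.02 cw 13.79 tz 0.1173 T [ 1.001 -0.862  0.117] F [3.3 3.3 3.7] pos [0.5689 0.2603 0.1206] op 0.0132 j6 -0.525
```

Emit:
{"name": "carry_out", "arguments": {"motion": [[[0,0,0],0.03],[[0,0,0],0.06],[[0,0,0],0.06]]}}

```text
time: 19.95
ee_pos: [0.5689, 0.2602, 0.1206]
orientation: [-2.64, 1.699, -0.002]
ft_force: [4.0, 3.0, 5.9]
opening: 0.0131
gripper_force: 60.3
```

```bash
python3 f.py
```

```text
19.95 yaw -65.54 cw 17.31 tz 0.0641 T [ 1.32  -1.222  0.064] F [4.  3.  5.9] pos [0.5689 0.2602 0.1206] op 0.0131 j6 -0.342
```

Emit:
{"name": "carry_out", "arguments": {"motion": [[[0,0,0],0.025],[[0,0,0],0.05],[[0,0,0],0.05]]}}

```text
time: 20.25
ee_pos: [0.5688, 0.2602, 0.1205]
orientation: [-2.597, 1.764, -0.002]
ft_force: [3.5, 4.5, 5.5]
opening: 0.0131
gripper_force: 60.3
```

```bash
python3 f.py
```

```text
20.25 yaw -68.38 cw 20.15 tz 0.0444 T [ 1.336 -1.243  0.044] F [3.5 4.5 5.5] pos [0.5688 0.2602 0.1205] op 0.0131 j6 -0.277
```

Emit:
{"name": "carry_out", "arguments": {"motion": [[[0,0,0],0.03],[[0,0,0],0.03]]}}

```text
time: 20.45
ee_pos: [0.5688, 0.2602, 0.1205]
orientation: [-2.57, 1.803, -0.001]
ft_force: [3.9, 2.9, 5.0]
opening: 0.0124
gripper_force: 60.3
```

```bash
python3 f.py
```

```text
20.45 yaw -70.11 cw 21.88 tz 0.0827 T [ 1.316 -1.207  0.083] F [3.9 2.9 5. ] pos [0.5688 0.2602 0.1205] op 0.0124 j6 -0.297
```

Emit:
{"name": "carry_out", "arguments": {"motion": [[[0,0,0],0.03],[[0,0,0],0.03]]}}

```text
time: 20.65
ee_pos: [0.5688, 0.2602, 0.1206]
orientation: [-2.543, 1.841, -0.002]
ft_force: [3.2, 3.3, 5.2]
opening: 0.0132
gripper_force: 60.4
```

```bash
python3 f.py
```

```text
20.65 yaw -71.8 cw 23.57 tz 0.2424 T [ 1.284 -1.332  0.242] F [3.2 3.3 5.2] pos [0.5688 0.2602 0.1206] op 0.0132 j6 -0.489
```

Emit:
{"name": "carry_out", "arguments": {"motion": [[[0,0,0],0.03],[[0,0,0],0.03]]}}

```text
time: 20.85
ee_pos: [0.5688, 0.2602, 0.1206]
orientation: [-2.515, 1.879, -0.001]
ft_force: [4.1, 3.4, 4.8]
opening: 0.0132
gripper_force: 60.4
```

```bash
python3 f.py
```

```text
20.85 yaw -73.52 cw 25.29 tz 0.1555 T [ 1.311 -1.307  0.156] F [4.1 3.4 4.8] pos [0.5688 0.2602 0.1206] op 0.0132 j6 -0.429
```

Emit:
{"name": "carry_out", "arguments": {"motion": [[[0,0,0],0.05],[[0,0,0],0.1],[[0,0,0],0.15],[[0,0,0],0.2],[[0,0,0],0.25],[[0,0,0],0.28],[[0,0,0],0.28]]}}

```text
time: 21.55
ee_pos: [0.5688, 0.2602, 0.1206]
orientation: [-2.228, 2.211, -0.001]
ft_force: [3.5, 5.1, 5.1]
opening: 0.013
gripper_force: 60.3
```

```bash
python3 f.py
```

```text
21.55 yaw -89.57 cw 41.34 tz 0.0162 T [ 1.338 -1.27   0.016] F [3.5 5.1 5.1] pos [0.5688 0.2602 0.1206] op 0.013 j6 -0.355
```

Emit:
{"name": "carry_out", "arguments": {"motion": [[[0,0,0],0.03],[[0,0,0],0.03]]}}

```text
time: 21.75
ee_pos: [0.5688, 0.2602, 0.1206]
orientation: [-2.195, 2.245, -0.001]
ft_force: [4.6, 4.9, 4.3]
opening: 0.0127
gripper_force: 60.3
```

```bash
python3 f.py
```

```text
21.75 yaw -91.29 cw 43.06 tz 0.0217 T [ 1.303 -1.183  0.022] F [4.6 4.9 4.3] pos [0.5688 0.2602 0.1206] op 0.0127 j6 -0.282
```

Emit:
{"name": "carry_out", "arguments": {"motion": [[[0,0,0],0.03],[[0,0,0],0.03]]}}

```text
time: 21.95
ee_pos: [0.5688, 0.2602, 0.1205]
orientation: [-2.161, 2.277, -0.001]
ft_force: [3.4, 4.2, 5.3]
opening: 0.0125
gripper_force: 60.3
```

```bash
python3 f.py
```

```text
21.95 yaw -93.01 cw 44.78 tz 0.1438 T [ 1.342 -1.223  0.144] F [3.4 4.2 5.3] pos [0.5688 0.2602 0.1205] op 0.0125 j6 -0.347
```

Emit:
{"name": "carry_out", "arguments": {"motion": [[[0,0,0],0.02],[[0,0,0],0.02]]}}

```text
time: 22.15
ee_pos: [0.5688, 0.2602, 0.1206]
orientation: [-2.138, 2.298, -0.001]
ft_force: [3.8, 3.8, 5.3]
opening: 0.0128
gripper_force: 60.4
```

```bash
python3 f.py
```

```text
22.15 yaw -94.12 cw 45.89 tz 0.2699 T [ 1.314 -1.244  0.27 ] F [3.8 3.8 5.3] pos [0.5688 0.2602 0.1206] op 0.0128 j6 -0.392
```

Emit:
{"name": "carry_out", "arguments": {"motion": [[[0,0,0],0.02],[[0,0,0],0.02]]}}

```text
time: 22.35
ee_pos: [0.5688, 0.2602, 0.1205]
orientation: [-2.115, 2.319, -0.001]
ft_force: [3.2, 4.3, 5.4]
opening: 0.0128
gripper_force: 60.4
```

```bash
python3 f.py
```

```text
22.35 yaw -95.27 cw 47.04 tz 0.2633 T [ 1.306 -1.189  0.263] F [3.2 4.3 5.4] pos [0.5688 0.2602 0.1205] op 0.0128 j6 -0.384
```

Emit:
{"name": "carry_out", "arguments": {"motion": [[[0,0,0],0.05],[[0,0,0],0.1],[[0,0,0],0.15],[[0,0,0],0.2],[[0,0,0],0.25],[[0,0,0],0.29],[[0,0,0],0.31],[[0,0,0],0.31]]}}

```text
time: 23.15
ee_pos: [0.5688, 0.2602, 0.1206]
orientation: [-1.732, 2.619, -0.0]
ft_force: [2.3, 4.3, 4.5]
opening: 0.0127
gripper_force: 60.4
```

```bash
python3 f.py
```

```text
23.15 yaw -113.05 cw 64.82 tz 0.0909 T [ 1.288 -1.105  0.091] F [2.3 4.3 4.5] pos [0.5688 0.2602 0.1206] op 0.0127 j6 -0.31
```

Emit:
{"name": "carry_out", "arguments": {"motion": [[[0,0,0],0.02],[[0,0,0],0.02]]}}

```text
time: 23.35
ee_pos: [0.5688, 0.2602, 0.1206]
orientation: [-1.705, 2.636, 0.0]
ft_force: [2.9, 3.7, 5.2]
opening: 0.013
gripper_force: 60.4
```

```bash
python3 f.py
```

```text
23.35 yaw -114.19 cw 65.96 tz 0.0391 T [ 1.334 -1.155  0.039] F [2.9 3.7 5.2] pos [0.5688 0.2602 0.1206] op 0.013 j6 -0.252
```

Emit:
{"name": "carry_out", "arguments": {"motion": [[[0,0,0],0.02],[[0,0,0],0.02]]}}

```text
time: 23.55
ee_pos: [0.5688, 0.2602, 0.1205]
orientation: [-1.679, 2.653, -0.0]
ft_force: [4.5, 4.5, 4.7]
opening: 0.013
gripper_force: 60.3
```

```bash
python3 f.py
```

```text
23.55 yaw -115.33 cw 67.1 tz 0.1218 T [ 1.316 -1.114  0.122] F [4.5 4.5 4.7] pos [0.5688 0.2602 0.1205] op 0.013 j6 -0.281
```

Emit:
{"name": "carry_out", "arguments": {"motion": [[[0,0,0],0.012],[[0,0,0],0.012],[[0,0,0],0.012]]}}

```text
time: 23.85
ee_pos: [0.5687, 0.2602, 0.1205]
orientation: [-1.664, 2.662, -0.0]
ft_force: [3.3, 2.7, 5.6]
opening: 0.0129
gripper_force: 60.3
```

```bash
python3 f.py
```

```text
23.85 yaw -115.99 cw 67.76 tz 0.2011 T [ 1.287 -1.17   0.201] F [3.3 2.7 5.6] pos [0.5687 0.2602 0.1205] op 0.0129 j6 -0.207
```

Emit:
{"name": "carry_out", "arguments": {"motion": [[[0,0,0],0.01],[[0,0,0],0.01],[[0,0,0],0.01]]}}

```text
time: 24.15
ee_pos: [0.5687, 0.2602, 0.1206]
orientation: [-1.651, 2.67, -0.0]
ft_force: [3.5, 3.9, 5.5]
opening: 0.0127
gripper_force: 60.3
```

```bash
python3 f.py; python3 - <<'E'
from h import *
S=np.array([.5868,.136,0]);yh=np.array([-.141,.99,0]);xh=np.array([.99,.141,0])
for n in("wrist","side","top"):
    p,W,T=look(n);cv2.imwrite(f"pics/{n}7.png",p[...,::-1]);p=p.astype(int);r,g,b=p[...,0],p[...,1],p[...,2]
    m=(np.hypot(W[...,0]-.5695,W[...,1]-.26)<.035)&(W[...,2]>.118)&(W[...,2]<.15)&(r>g+40)
    if m.sum()>10: print(n,"knob",m.sum(),ax(W[m][:,:2])[2])
    L=np.stack([(W-S)@xh,(W-S)@yh,W[...,2]],-1)
    q=(np.abs(L[...,0])<.02)&(np.abs(L[...,1])<.04)&(L[...,2]>.06)&(L[...,2]<.095)&(b>r+40)
    if q.sum()>4: print(n,"band",q.sum(),L[q].min(0).round(4),L[q].max(0).round(4))
p,_,_=look("wrist");a=p[:, 100:540];s=cv2.imread("pics/side7.png")[180:380,200:420]
s=cv2.resize(s,None,fx=1.6,fy=1.6)
o=np.zeros((400,800,3),np.uint8);o[:,:440]=a[...,::-1];o[:320,440:792]=s;cv2.imwrite("pics/fin7.png",o)
E
```

```text
24.15 yaw -116.55 cw 68.32 tz 0.311 T [ 1.209 -1.116  0.311] F [3.5 3.9 5.5] pos [0.5687 0.2602 0.1206] op 0.0127 j6 -0.281
wrist knob 4349 63.78429117264191
wrist band 1972 [-0.0101 -0.0107  0.0732] [0.0089 0.0119 0.0865]
side knob 148 68.91723829538759
top knob 64 -115.39821059225085
top band 44 [-0.0066 -0.0095  0.0725] [0.0104 0.0085 0.09  ]
```

View pics/fin7.png

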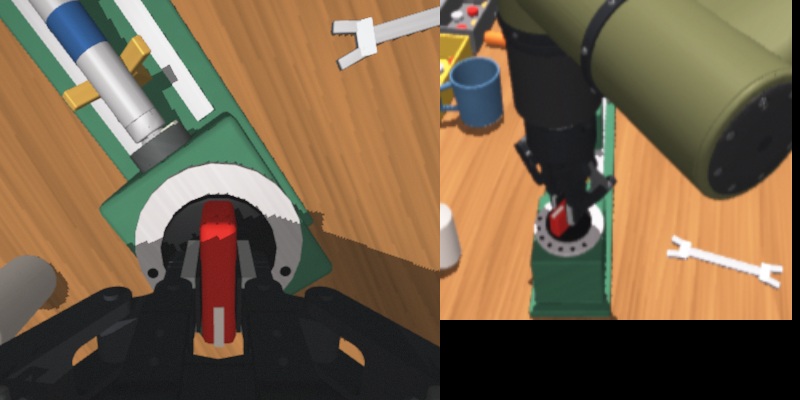

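The bar is at 64°, which is 68° clockwise from its start. The torque has jumped for the third time, the bar is still gripped, and the rod is still trapped, so I'm handing in.

```bash
python3 -c "
from station import *
print(close_job())"
```

```text
the job is handed in; nothing more can be done
None
```

The job is handed in: the rod is trapped between both centres, and the knob is held just past the third click, about 68° clockwise, still gripped; the result was not reported back.

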